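# Take the label-tape roll off its spindle to be weighed

## Task

Swing the keeper arm of the tape spindle right out of the way and leave it open, then slide the roll of label tape straight up off the spindle. Set it down gently, flat on its end in the middle of the balance's pan, keeping hold of it until it is on the pan. Leave the spatula and the tray of sample cups where they are.

Things in the scene. Friction and masses are not known exactly. Their poses are not given: they have to be found in the camera images.
- holder: Tape spindle, fixed: grey base plate 15 mm thick (x -65 to +125, y -50 to +50 mm) with an upright steel spindle 18 mm in diameter, its top 85 mm above the bench. Origin: on the bench, on the spindle's axis; z up. A post 16 mm thick, 113 mm high (22 mm wide at the top), stands 85 mm from the spindle along the holder's +x.
- keeper (a joint): Angle of the keeper arm, a flat bar 16 mm wide, 97 to 105 mm above the bench, that turns level on the post. At 0 it points from the post along the holder's -x, over the spindle, and blocks the roll; it grows, to 1.9 rad at most, clockwise seen from above (free end towards the holder's +y). It reaches 132 mm from the post's axis, takes under 1 N at the knob to turn and stays where left.
- keeper_knob (a point): Centre of the top of the keeper arm's knob, 147 mm above the bench: an upright black round knob, 16 mm in diameter and 42 mm tall, standing on the arm 115 mm from the post's axis.
- roll: Roll of white label tape wound on a cardboard core, standing on the base plate around the spindle: 60 mm outside diameter, 26 mm bore, 50 mm tall, 80 to 170 g. Origin: centre of its underside; z along its axis, up. On the spindle its underside is 15 mm above the bench and the spindle stands 20 mm out of its top.
- balance: Laboratory balance, beige, 240 x 190 mm, fixed on the bench, its housing 46 mm high, with a dark display strip along its -x edge. Origin: on the bench under its centre.
- pan (a point): Centre of the top face of the balance's round steel pan, 136 mm in diameter, 58 mm above the bench, does not move; 35 mm from the balance's origin along its +x.
- cup_tray: Bystander: wooden tray 120 x 160 mm with six white sample cups, 54 mm high. Origin: centre of its underside.
- spatula: Bystander: spatula 180 mm long lying flat between the holder and the balance. Origin: on the bench about under its middle.
There are look-alikes about, which are no part of the job. Of the things like the roll, leave any that is blue; of the rest the smaller one is meant.

How it is judged:
By the outcome, as a careful person would: the job done as asked, in the order asked, and still so for the second after the job is handed in, with the robot touching nothing.
It also fails if it takes over 58 s, if anything falls off the work surface, if the arm or the gripper's body presses on something with over 40 N, if the wrist force passes 120 N, or if a joint passes its speed limit or range.

## Robot

A 6-joint arm with a two-finger parallel gripper is mounted at the origin on the work surface. World frame = base frame: x ahead of the robot, y to its left, z up, the work surface at z = 0. Lengths are in m, angles in rad, forces in N, time in s.
With the tool pointing down it reaches from about 0.275 to 0.85 m from the base axis. Payload 19 kg.
Tool frame: the origin (TCP) lies on the mounting face of the last link; the fingertips stand 173 mm ahead of it and the grasp point (between the pads) lies 155 mm ahead of it; x points along the fingers, z is the direction in which the jaws open and shut, and the axes are right-handed (so a half turn about x gives the same grasp; the last joint's range is limited). The gripper opens to 85 mm and grips with 20 to 120 N. Pads are 22 mm wide; open, the fingers measure 114 mm over their backs; the gripper's body (76 mm by 85 mm) begins 54 mm behind the grasp point. The pads swing forward as they close: fully open they stand 13 mm farther back than shut.
Start: joints at [1.109, 0.15, 1.437, -0, 1.554, -0.134], TCP at [0.185, 0.544, 0.405] pointing down, gripper open.
Joint ranges: [-2.8, 2.8], [-0.68, 2.1], [0.12, 2.68], [-1.39, 4.53], [0.16, 2.79], [-2.81, 2.81]. Speed limits (rad/s): [1.89, 1.89, 2.22, 3.01, 3.01, 3.01].

## Interface

Orientations are given as a 3x3 rotation matrix whose columns are the frame's x, y, z axes.
In Python, from bench import robot gives the robot as it stands.
- The arm moves only by the shell command python3 -m handwheel 'ROWS'. ROWS is JSON, a list of rows, each a list of 3 entries, a list of its own where there are three numbers: the opening, from 0 (shut) to 1 (fully open), then the shift along the tool's x, y, z as a fraction of full scale, then the turn, a rotation vector about the tool's x, y, z as a fraction of full scale. In form: [[gripper, [dx, dy, dz], [wx, wy, wz]], ...]. A call has 1 to 10 rows; each row is the pose to reach, as a shift and turn from the pose commanded when the call began, along the tool's axes at that moment; what a row does not reach only later rows make up. Full scale, the value 1, is 0.4 m for a shift and 60 degrees for a turn. A row lasts 1/12 s, in which the tool goes at most 41.7 mm and 7.16 degrees, less where a joint would pass 70% of its speed; a pose out of reach is approached as far as the arm can. A call with a number of a shift or a turn outside -1 to 1 is refused whole. A call with a gripper value outside its range is refused whole. The fingers move at their own pace and stop on an object; the grip force is fixed at half the most. Time passes only in rows, so rows that repeat a pose let the fingers close. It gives the time, the measured TCP pose, the force and the opening at its end, in the units of the state.
- robot.observe(): the state, without advancing time (a new reading comes with each control period).
- robot.camera(name): name is "side" or "top"; returns a dict with "image" (384x512x3 uint8, red, green, blue), "depth" (384x512 float32, m along the optical axis (not along the pixel's ray), 0 where there is no reading), "fx", "fy", "cx", "cy" (pixels), "pose" (4x4, takes a point from camera to world coordinates). Camera axes: x right, y up, looking along -z (the intrinsics and any distortion apply to the point x, -y, -z); pixel columns grow to the right and rows downward; lengths in m; the calibration is good to about 2 mm. A picture is of the moment at which its call begins.
- robot.hand_in(): hands the job in, once; it reports no verdict.
The state is a dict: "t": time; "joint_positions": joint angles; "dq": joint speeds; "effort": joint torques, N m; "tcp_pos": TCP position; "ee_rot": TCP orientation; "ft_force": force on the tool from outside, world axes, zero at the start; "wrist_torque": the same for the moment, N m; "grip_width": finger opening in m.
Only numpy, scipy, OpenCV 4.12 (cv2) and the standard library are available. Lean on these libraries where they do the work, as an engineer would, in place of code of your own. Each camera call takes 0.05 s, during which the arm holds its last target. There are 200 camera calls.

## Working session

There is one attempt and no reset: what is moved stays moved. The work goes in short steps, Python scripts to look and compute and a shell command to move; the robot and the scene stay as the last step left them, time stands still between calls to the robot, and variables do not carry over. Pictures are saved under pics/ and viewed, about 8 in all and at most 12, crops included, and the job is handed in when it is done.

```bash
ls; mkdir -p pics; cat > h.py <<'E'
import numpy as np,cv2
from bench import robot
def cam(n,fn=None):
    c=robot.camera(n)
    if fn: cv2.imwrite('pics/'+fn,c['image'][:,:,::-1])
    return c
def pts(c):
    d=c['depth'];v,u=np.mgrid[:d.shape[0],:d.shape[1]]
    P=np.stack([(u-c['cx'])/c['fx']*d,-(v-c['cy'])/c['fy']*d,-d],-1)
    W=P@c['pose'][:3,:3].T+c['pose'][:3,3]; W[d==0]=np.nan
    return W
def ray(c,u,v,z):
    r=c['pose'][:3,:3]@np.array([(u-c['cx'])/c['fx'],-(v-c['cy'])/c['fy'],-1]);o=c['pose'][:3,3]
    return o+r*(z-o[2])/r[2]
E
python3 - <<'E'
from h import *
for n in('top','side'):
    c=cam(n,n+'0.png');print(n,c['fx'],c['pose'].round(3).tolist(),[k for k in c],(c['depth']>0).mean())
s=robot.observe();print(s)
E
```

```text
pics
top 496.66207455875315 [[0.002, 0.988, -0.153, 0.396], [-1.0, -0.001, -0.023, 0.022], [-0.023, 0.153, 0.988, 1.27], [0.0, 0.0, 0.0, 1.0]] ['image', 'depth', 'fx', 'fy', 'cx', 'cy', 'pose'] 0.9961751302083334
side 468.368664771572 [[0.998, 0.04, -0.056, 0.491], [-0.069, 0.549, -0.833, -0.961], [-0.003, 0.835, 0.551, 0.793], [0.0, 0.0, 0.0, 1.0]] ['image', 'depth', 'fx', 'fy', 'cx', 'cy', 'pose'] 0.99603271484375
{'t': 0.1, 'joint_positions': array([ 1.10902689e+00,  1.50938867e-01,  1.43790763e+00,  7.96512625e-06,
        1.55379487e+00, -1.33990060e-01]), 'dq': array([ 0.00188748,  0.00044027, -0.00276547, -0.00030108,  0.00013711,
       -0.00112349]), 'effort': array([ 4.04473671e-03, -7.14375687e+01, -5.71790636e+01, -2.65939889e-04,
        7.03715559e-03,  7.91657112e-05]), 'tcp_pos': array([0.18511952, 0.54436452, 0.40416364]), 'ee_rot': array([[-4.74364348e-04, -9.46759507e-01,  3.21941314e-01],
       [-9.35325020e-04,  3.21941630e-01,  9.46759057e-01],
       [-9.99999450e-01,  1.47988977e-04, -1.03824549e-03]]), 'ft_force': array([ 0.59643491, -1.31393827,  0.04656372]), 'wrist_torque': array([-0.03739618, -0.03966649,  0.04187591]), 'grip_width': 0.08529280405473656}
```

View pics/top0.png

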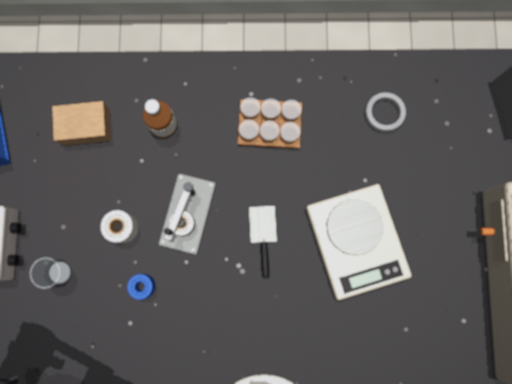

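View pics/side0.png

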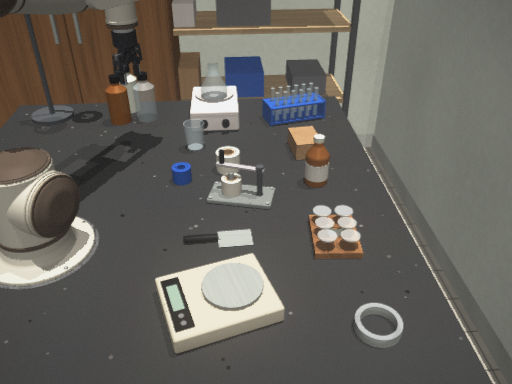

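The top view shows the holder near (187,213): post at (188,187), knob at (168,237), roll at (183,223). The pan is at (355,227), the spatula at (263,240) and the cup tray at (270,122). The larger white roll at (117,226) and the blue ring at (140,287) are the look-alikes. Next I'll measure positions.

```bash
python3 - <<'E'
from h import *
c=cam('top');s=cam('side')
W=np.concatenate([pts(c).reshape(-1,3),pts(s).reshape(-1,3)]);n=384*512
src=np.r_[np.zeros(n),np.ones(n)]
for nm,u,v,z in [('knob',168,237,.147),('post',188,187,.113),('roll',183,223,.065),('pan',355,227,.058)]:print(nm,ray(c,u,v,z).round(3))
for nm,u,v,z in [('knob',222,157,.147),('post',260,168,.113),('roll',231,180,.065),('pan',233,285,.058)]:print('side',nm,ray(s,u,v,z).round(3))
ctr=ray(c,187,213,.05)[:2]
def st(nm,ctr,r,z0,z1):
    for k in(0,1):
        m=(src==k)&(np.hypot(*(W[:,:2]-ctr).T)<r)&(W[:,2]>z0)&(W[:,2]<z1);p=W[m]
        if len(p):
            r2=cv2.minAreaRect((p[:,:2]*1000).astype(np.float32));print(nm,k,m.sum(),'mean',p.mean(0).round(4),'rect',r2)
st('base',ctr,.14,.010,.02)
st('arm',ctr,.14,.098,.108);st('knobtop',ctr,.14,.135,.155);st('post',ctr,.14,.108,.118);st('rolltop',ctr,.14,.060,.069)
pc=ray(c,355,227,.058)[:2]; st('pan',pc,.09,.055,.064);st('balance',pc,.2,.040,.05)
z=np.array([[pts(c)[v,u] for u in range(160,200,4)] for v in range(180,250,4)])[:,:,2];print((z*1000).round(0))
for n,cc,b in(('t',c,(150,165,230,265)),('s',s,(190,140,290,215))):
    x0,y0,x1,y1=b;g=cc['image'][y0:y1,x0:x1,::-1];cv2.imwrite(f'pics/crop_{n}.png',cv2.resize(g,None,fx=5 if n=='s' else 5,fy=5,interpolation=cv2.INTER_CUBIC))
a,b=[cv2.imread(f'pics/crop_{n}.png') for n in 'ts'];H=max(len(a),len(b))
a,b=[cv2.copyMakeBorder(i,0,H-len(i),0,0,0) for i in(a,b)];o=np.hstack([a,b]);f=min(800/o.shape[1],600/H);cv2.imwrite('pics/crop.png',cv2.resize(o,None,fx=f,fy=f));print(f)
E
```

```text
knob [0.462 0.218 0.147]
post [0.582 0.18  0.113]
roll [0.501 0.197 0.065]
pan [ 0.492 -0.222  0.058]
side knob [0.477 0.177 0.147]
side post [0.582 0.166 0.113]
side roll [0.499 0.185 0.065]
side pan [ 0.492 -0.228  0.058]
base 0 1892 mean [0.5321 0.1882 0.0158] rect ((540.8226928710938, 230.00457763671875), (175.53652954101562, 190.0382843017578), 75.83929443359375)
base 1 885 mean [0.5327 0.183  0.0131] rect ((536.3480224609375, 227.14749145507812), (175.70863342285156, 188.98997497558594), 75.07869720458984)
arm 0 274 mean [0.5235 0.2022 0.1048] rect ((529.020263671875, 200.905517578125), (19.448734283447266, 144.89756774902344), 67.57738494873047)
arm 1 188 mean [0.5254 0.1967 0.1024] rect ((523.9994506835938, 199.04763793945312), (22.03032112121582, 143.8638916015625), 68.71298217773438)
knobtop 0 44 mean [0.4765 0.22   0.1464] rect ((476.8177490234375, 220.82763671875), (14.481278419494629, 14.602099418640137), 42.79414367675781)
knobtop 1 28 mean [0.4726 0.2173 0.1415] rect ((472.1006774902344, 219.79034423828125), (14.85279369354248, 17.021955490112305), 45.96317672729492)
p
[... 1464 characters left out ...]
 3.   1.  13.  18. 111. 108.  21.  14.  15.]
 [  6.   3.  -3.  nan  15. 108. 108.  19.  19.  14.]
 [  3.  -2.  -1.  12. 101. 106.  16.  17.  14.  17.]
 [  7.   4.  22.  15. 103. 108.  65.  68.  nan  18.]
 [  1.   5.  21.  61. 110. 106.  68.  68.  54.  17.]
 [  3.   1.  18. 111. 102.  24.  60.  61.  64.  17.]
 [  4.  13.  17. 104. 105.  18.  66.  63.  68.  15.]
 [  3.  16. 148. 108.  64.  71.  70.  62.  66.  23.]
 [ -3. 146. 147. 124.  66.  66.  68.  62.  21.  19.]
 [ -4.  20. 106. 100.  14.  21.  18.  17.  14.  16.]
 [ 13.  18.  14.  16.  11.  15.  17.  12.  13.  19.]
 [ 18.  17.  17.  18.  13.  14.  17.  15.  18.  14.]
 [ -1.  -2.   2.   1.  16.  16.  16.  19.  19.  19.]]
0.8888888888888888
```

View pics/crop.png

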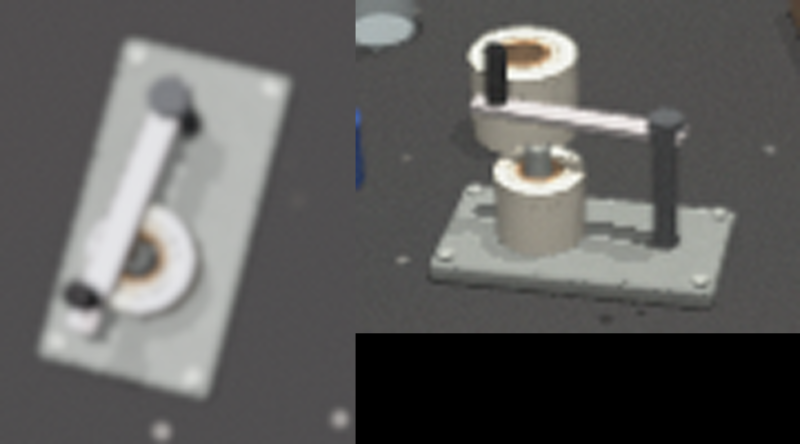

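The crop shows the keeper arm slightly past 0, with its knob at the lower left and the small roll under the arm. Depth puts the knob at (0.475, 0.220), 0.115 m from the post at about (0.582, 0.177). The pan is at (0.492, -0.223). Both agree with the given sizes. Next I'll go above the knob with the jaws part-open, so they can straddle it.

```bash
python3 -m handwheel '[[0.4,[0,-0.95,-0.53],[0,0,0]],[0.4,[0,-0.95,-0.53],[0,0,0]],[0.4,[0,-0.95,-0.53],[0,0,0]],[0.4,[0,-0.95,-0.53],[0,0,0]],[0.4,[0,-0.95,-0.53],[0,0,0]],[0.4,[0,-0.95,-0.53],[0,0,0]],[0.4,[0,-0.95,-0.53],[0,0,0]],[0.4,[0,-0.95,-0.53],[0,0,0]],[0.4,[0,-0.95,-0.53],[0,0,0]],[0.4,[0,-0.95,-0.53],[0,0,0]]]'; python3 -m handwheel '[[0.4,[0.1,0,0],[0,0,0]],[0.4,[0.1,0,0],[0,0,0]],[0.4,[0.1,0,0],[0,0,0]],[0.4,[0.1,0,0],[0,0,0]]]'
python3 - <<'E'
from h import *
c=cam('top');s=cam('side','s1.png')
W=pts(s)
b=W[130:190,300:335].reshape(-1,3);b=b[b[:,2]>.05];print('bottle max',b.max(0).round(3),b.min(0).round(3))
o=robot.observe();print(o['tcp_pos'],o['ee_rot'].round(3).tolist())
E
```

```text
t: 1.03
tcp_pos: [0.4652, 0.2331, 0.4048]
ee_rot: [[0.0, -0.947, 0.322], [0.0, 0.322, 0.947], [-1.0, -0.0, 0.0]]
ft_force: [0.3, 1.0, -0.1]
grip_width: 0.034
t: 1.37
tcp_pos: [0.4639, 0.2357, 0.366]
ee_rot: [[0.0, -0.947, 0.321], [0.0, 0.321, 0.947], [-1.0, -0.0, 0.0]]
ft_force: [-0.5, 0.0, -0.2]
grip_width: 0.0343
bottle max [0.801 0.509 0.16 ] [0.726 0.221 0.05 ]
[0.46388336 0.23597759 0.36653651] [[0.002, -0.947, 0.32], [0.001, 0.32, 0.947], [-1.0, -0.002, 0.001]]
```

View pics/s1.png

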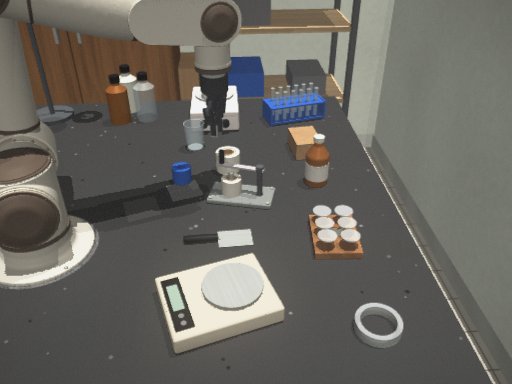

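The picture shows the gripper hanging above and behind the holder. The bottle starts at x = 0.726, clear of the swing. Now I'll correct sideways and lower the jaws over the knob.

```bash
python3 -m handwheel '[[0.4,[0,-0.04,-0.029],[0,0,0]],[0.4,[0,-0.04,-0.029],[0,0,0]],[0.4,[0,-0.04,-0.029],[0,0,0]],[0.4,[0.05,-0.04,-0.029],[0,0,0]],[0.4,[0.1,-0.04,-0.029],[0,0,0]],[0.4,[0.15,-0.04,-0.029],[0,0,0]],[0.4,[0.19,-0.04,-0.029],[0,0,0]],[0.4,[0.19,-0.04,-0.029],[0,0,0]],[0.4,[0.19,-0.04,-0.029],[0,0,0]]]'
python3 - <<'E'
from h import *
s=cam('side');cv2.imwrite('pics/s2.png',cv2.resize(s['image'][110:220,170:300,::-1],None,fx=4,fy=4))
E
```

```text
t: 2.22
tcp_pos: [0.4754, 0.2195, 0.2892]
ee_rot: [[-0.0, -0.947, 0.321], [-0.0, 0.321, 0.947], [-1.0, 0.0, -0.0]]
ft_force: [-0.7, -0.8, 1.2]
grip_width: 0.0344
```

View pics/s2.png

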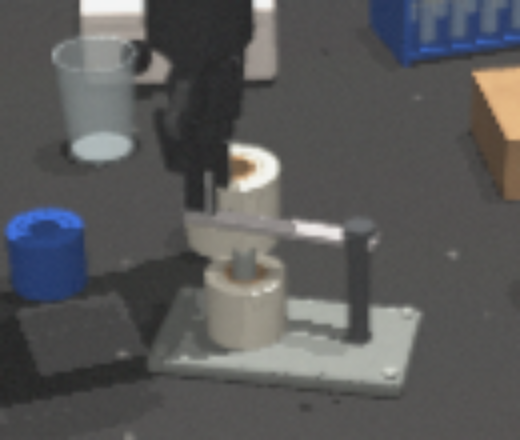

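The fingers straddle the knob (crop about (205,190)). Next I'll compute the arc waypoints.

```bash
python3 - <<'E'
from h import *
o=robot.observe();R=o['ee_rot'];p=o['tcp_pos'];P=np.array([.5815,.1765,p[2]])
def go(p,R,steps):
    for f in steps:
        a=-np.radians(f);Z=np.array([[np.cos(a),-np.sin(a),0],[np.sin(a),np.cos(a),0],[0,0,1]])
        q=P+Z@(p-P);print(f,(R.T@(q-p)/.4).round(3),round(f/60,3),q.round(3))
    return q,Z@R
q,R2=go(p,R,range(6,61,6));go(q,R2,range(6,43,6))
E
```

```text
6 [ 0.    -0.003  0.03 ] 0.1 [0.481 0.23  0.29 ]
12 [ 0.    -0.01   0.059] 0.2 [0.487 0.241 0.29 ]
18 [ 0.    -0.019  0.087] 0.3 [0.494 0.25  0.29 ]
24 [ 0.    -0.031  0.114] 0.4 [0.502 0.259 0.29 ]
30 [ 0.    -0.047  0.14 ] 0.5 [0.511 0.267 0.29 ]
36 [ 0.    -0.064  0.164] 0.6 [0.521 0.273 0.29 ]
42 [ 0.    -0.084  0.186] 0.7 [0.532 0.279 0.29 ]
48 [ 0.    -0.107  0.206] 0.8 [0.543 0.284 0.29 ]
54 [ 0.    -0.131  0.224] 0.9 [0.554 0.287 0.29 ]
60 [ 0.    -0.157  0.238] 1.0 [0.566 0.29  0.29 ]
6 [ 0.    -0.003  0.03 ] 0.1 [0.578 0.291 0.29 ]
12 [ 0.    -0.01   0.059] 0.2 [0.59 0.29 0.29]
18 [ 0.    -0.019  0.087] 0.3 [0.602 0.289 0.29 ]
24 [ 0.    -0.031  0.114] 0.4 [0.613 0.286 0.29 ]
30 [ 0.    -0.047  0.14 ] 0.5 [0.624 0.282 0.29 ]
36 [ 0.    -0.064  0.164] 0.6 [0.635 0.277 0.29 ]
42 [ 0.    -0.084  0.186] 0.7 [0.646 0.271 0.29 ]
```

```bash
python3 -m handwheel '[[0.4,[0,-0.003,0.03],[0.1,0,0]],[0.4,[0,-0.01,0.059],[0.2,0,0]],[0.4,[0,-0.019,0.087],[0.3,0,0]],[0.4,[0,-0.031,0.114],[0.4,0,0]],[0.4,[0,-0.047,0.14],[0.5,0,0]],[0.4,[0,-0.064,0.164],[0.6,0,0]],[0.4,[0,-0.084,0.186],[0.7,0,0]],[0.4,[0,-0.107,0.206],[0.8,0,0]],[0.4,[0,-0.131,0.224],[0.9,0,0]],[0.4,[0,-0.157,0.238],[1,0,0]]]'
python3 -m handwheel '[[0.4,[0,-0.003,0.03],[0.1,0,0]],[0.4,[0,-0.01,0.059],[0.2,0,0]],[0.4,[0,-0.019,0.087],[0.3,0,0]],[0.4,[0,-0.031,0.114],[0.4,0,0]],[0.4,[0,-0.039,0.127],[0.45,0,0]],[0.4,[0,-0.047,0.14],[0.5,0,0]],[0.4,[0,-0.055,0.152],[0.55,0,0]],[0.4,[0,-0.064,0.164],[0.6,0,0]],[0.4,[0,-0.064,0.164],[0.6,0,0]]]'
python3 - <<'E'
from h import *
s=cam('side');c=cam('top');cv2.imwrite('pics/s3.png',np.hstack([cv2.resize(s['image'][90:220,170:300,::-1],None,fx=3,fy=3),cv2.resize(c['image'][130:260,130:260,::-1],None,fx=3,fy=3)]))
E
```

```text
t: 3.1
tcp_pos: [0.5663, 0.2897, 0.2906]
ee_rot: [[0.002, -0.19, 0.982], [0.001, 0.982, 0.19], [-1.0, 0.0, 0.002]]
ft_force: [-1.4, 0.5, 0.7]
grip_width: 0.0346
t: 3.85
tcp_pos: [0.6359, 0.2764, 0.2903]
ee_rot: [[0.002, 0.422, 0.907], [0.0, 0.907, -0.422], [-1.0, 0.001, 0.002]]
ft_force: [-0.4, 0.2, 0.6]
grip_width: 0.0341
```

View pics/s3.png

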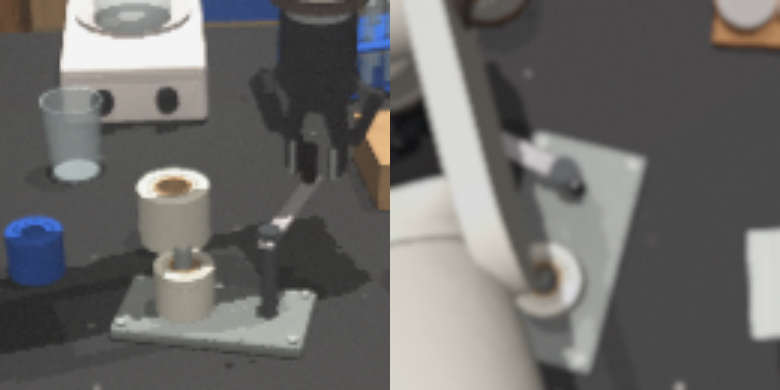

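The keeper is open: it now points up-left away from the spindle, and the roll is clear above. I'll rise, turn back and go over the roll.

```bash
python3 -m handwheel '[[0.4,[-0.1,0,0],[0,0,0]],[0.4,[-0.2,0,0],[0,0,0]],[0.4,[-0.3,0,0],[0,0,0]],[0.6,[-0.3,0,0],[0,0,0]],[1,[-0.3,0,0],[0,0,0]]]'
python3 -m handwheel '[[1,[0,-0.03,-0.02],[-0.1,0,0]],[1,[0,-0.06,-0.04],[-0.2,0,0]],[1,[0,-0.1,-0.07],[-0.3,0,0]],[1,[0,-0.16,-0.11],[-0.4,0,0]],[1,[0,-0.2,-0.14],[-0.5,0,0]],[1,[0,-0.24,-0.17],[-0.6,0,0]],[1,[0,-0.28,-0.2],[-0.7,0,0]],[1,[0,-0.32,-0.225],[-0.8,0,0]],[1,[0,-0.32,-0.225],[-0.9,0,0]],[1,[0,-0.32,-0.225],[-1,0,0]]]'
python3 -m handwheel '[[1,[0,0,0],[-0.1,0,0]],[1,[0,0,0],[-0.2,0,0]],[1,[0,0,0],[-0.3,0,0]],[1,[0,0,0],[-0.4,0,0]],[1,[0,0,0],[-0.5,0,0]],[1,[0,0,0],[-0.6,0,0]],[1,[0,0,0],[-0.65,0,0]],[1,[0,0,0],[-0.65,0,0]]]'
python3 - <<'E'
from h import *
s=cam('side');c=cam('top')
from scipy.optimize import least_squares
for nm,k in(('s',s),('t',c)):
    W=pts(k).reshape(-1,3);I=k['image'].reshape(-1,3).astype(int)
    d=np.hypot(W[:,0]-.5,W[:,1]-.197)
    m=(d<.042)&(W[:,2]>.059)&(W[:,2]<.070);print(nm,m.sum())
    if m.sum()>30: print('ring',W[m].mean(0).round(4),cv2.minEnclosingCircle((W[m][:,:2]*1000).astype(np.float32)))
    m=(d<.045)&(W[:,2]>.022)&(W[:,2]<.058);p=W[m]
    if m.sum()>30:
        f=least_squares(lambda q:np.hypot(p[:,0]-q[0],p[:,1]-q[1])-.03,[.5,.2],loss='soft_l1',f_scale=.002);print('side fit',m.sum(),f.x.round(4))
    m=(d<.045)&(W[:,2]>.074)&(W[:,2]<.092)
    if m.sum():print('spindle',m.sum(),W[m].mean(0).round(4))
    for h,a,b in(('post',.107,.12),('arm',.096,.107),('knob',.13,.155)):
        m=(np.hypot(W[:,0]-.6,W[:,1]-.22)<.11)&(W[:,2]>a)&(W[:,2]<b)
        if m.sum():print(h,m.sum(),W[m].mean(0).round(4),cv2.minAreaRect((W[m][:,:2]*1000).astype(np.float32)))
x0,y0=175,90
cv2.imwrite('pics/s4.png',np.hstack([cv2.resize(s['image'][90:220,170:300,::-1],None,fx=3,fy=3),cv2.resize(c['image'][130:260,130:260,::-1],None,fx=3,fy=3)]))
E
```

```text
t: 4.37
tcp_pos: [0.6346, 0.2768, 0.4124]
ee_rot: [[0.005, 0.417, 0.909], [0.002, 0.909, -0.417], [-1.0, 0.004, 0.004]]
ft_force: [-0.5, 0.0, -1.1]
grip_width: 0.0573
t: 5.2
tcp_pos: [0.4986, 0.1977, 0.4084]
ee_rot: [[-0.0, -0.582, 0.813], [-0.0, 0.813, 0.582], [-1.0, 0.0, -0.0]]
ft_force: [0.2, 0.0, 0.5]
grip_width: 0.0853
t: 5.87
tcp_pos: [0.4994, 0.1981, 0.4079]
ee_rot: [[-0.001, -0.963, 0.268], [-0.0, 0.268, 0.963], [-1.0, 0.001, -0.001]]
ft_force: [-1.2, 0.2, -1.0]
grip_width: 0.0856
s 156
ring [0.4973 0.1947 0.0627] ((497.8197021484375, 198.27249145507812), 33.216651916503906)
side fit 214 [0.4983 0.2019]
spindle 18 [0.4977 0.1964 0.0789]
post 50 [0.5985 0.2164 0.1115] ((601.3110961914062, 228.4801025390625), (130.2195281982422, 23.079700469970703), 67.84837341308594)
arm 138 [0.6041 0.2269 0.102 ] ((603.767333984375, 232.7952423095703), (142.66360473632812, 23.789846420288086), 66.06948852539062)
knob 32 [0.6286 0.281  0.1398] ((628.1211547851562, 283.04962158203125), (17.3629207611084, 14.355629920959473), 22.564653396606445)
t 4
post 7 [0.5856 0.1702 0.1119] ((586.1721801757812, 169.889892578125), (11.323972702026367, 3.3572776317596436), 9.779378890991211)
arm 6 [0.5835 0.1681 0.1034] ((583.37939453125, 167.6851348876953), (2.3462843894958496, 9.544952392578125), 89.53828430175781)
```

View pics/s4.png

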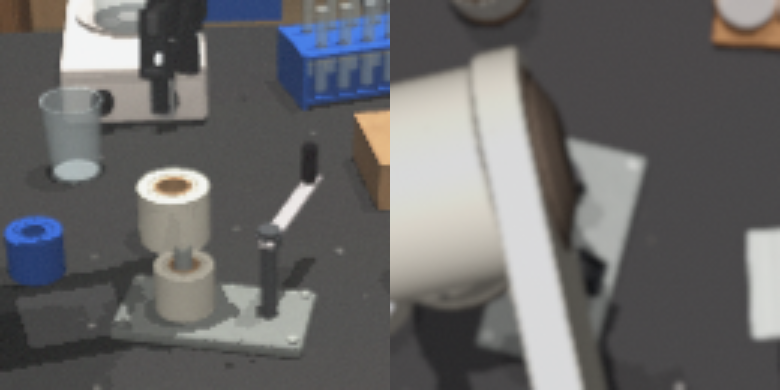

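Clear view: the keeper points at about 67°, roughly 1.73 rad open, and the roll centre is about (0.499, 0.198), directly below the tool. Next I'll lower and grip.

```bash
python3 -m handwheel '[[1,[0.08,0,0],[0,0,0]],[1,[0.16,0,0],[0,0,0]],[1,[0.24,0,0],[0,0,0]],[1,[0.31,0,0],[0,0,0]],[1,[0.37,0,0],[0,0,0]],[1,[0.42,0,0],[0,0,0]],[1,[0.46,0,0],[0,0,0]],[1,[0.5,0,0],[0,0,0]],[1,[0.52,0,0],[0,0,0]],[1,[0.52,0,0],[0,0,0]]]'
python3 -m handwheel '[[0.75,[0,0,0],[0,0,0]],[0.7,[0,0,0],[0,0,0]],[0.65,[0,0,0],[0,0,0]],[0.6,[0,0,0],[0,0,0]],[0.6,[0,0,0],[0,0,0]],[0.6,[0,0,0],[0,0,0]]]'
```

```text
t: 6.8
tcp_pos: [0.4992, 0.1978, 0.199]
ee_rot: [[-0.003, -0.962, 0.273], [-0.001, 0.273, 0.962], [-1.0, 0.003, -0.002]]
ft_force: [-0.2, 0.0, -0.0]
grip_width: 0.0855
t: 7.3
tcp_pos: [0.5001, 0.1981, 0.2021]
ee_rot: [[0.002, -0.962, 0.272], [0.0, 0.272, 0.962], [-1.0, -0.002, 0.001]]
ft_force: [-0.6, 1.3, 6.8]
grip_width: 0.0576
```

```bash
python3 -m handwheel '[[0.5,[0,0,0],[0,0,0]],[0.5,[0,0,0],[0,0,0]],[0.5,[-0.03,0,0],[0,0,0]],[0.5,[-0.06,0,0],[0,0,0]],[0.5,[-0.1,0,0],[0,0,0]],[0.5,[-0.14,0,0],[0,0,0]],[0.5,[-0.18,0,0],[0,0,0]],[0.5,[-0.22,0,0],[0,0,0]],[0.5,[-0.26,0,0],[0,0,0]],[0.5,[-0.3,0,0],[0,0,0]]]'
python3 -m handwheel '[[0.5,[-0.04,0,0],[0,0,0]],[0.5,[-0.08,0,0],[0,0,0]],[0.5,[-0.1,0,0],[0,0,0]],[0.5,[-0.1,0,0],[0,0,0]]]'
python3 - <<'E'
from h import *
s=cam('side');c=cam('top')
cv2.imwrite('pics/s5.png',np.hstack([cv2.resize(s['image'][60:220,160:320,::-1],None,fx=2.4,fy=2.4),cv2.resize(c['image'][110:270,130:290,::-1],None,fx=2.4,fy=2.4)]))
W=pts(s)[60:220,160:320].reshape(-1,3);m=(np.hypot(W[:,0]-.5,W[:,1]-.198)<.045)&(W[:,2]>.09)&(W[:,2]<.25);I=s['image'][60:220,160:320].reshape(-1,3).min(1)
p=W[m&(I>110)];print(len(p),p.min(0),p.max(0),p.mean(0),robot.observe()['tcp_pos'])
E
```

```text
t: 8.13
tcp_pos: [0.4995, 0.1979, 0.3232]
ee_rot: [[0.001, -0.962, 0.272], [0.0, 0.272, 0.962], [-1.0, -0.001, 0.0]]
ft_force: [-1.4, 0.5, -0.9]
grip_width: 0.0575
t: 8.47
tcp_pos: [0.4997, 0.198, 0.3635]
ee_rot: [[0.004, -0.962, 0.272], [0.001, 0.272, 0.962], [-1.0, -0.003, 0.002]]
ft_force: [0.9, 0.7, -0.7]
grip_width: 0.0582
259 [0.47254695 0.1577578  0.17478806] [0.52638102 0.22072828 0.22765219] [0.50432115 0.17712847 0.20070406] [0.49958013 0.19790613 0.36073527]
```

View pics/s5.png

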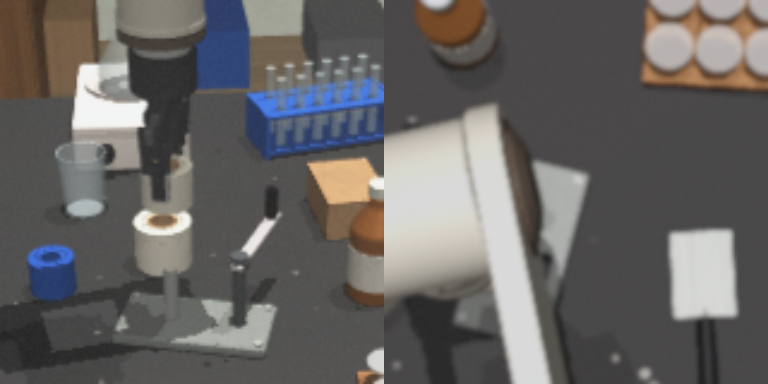

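The bare spindle shows at about (172,290) in the crop, and the roll is held between the fingers at about (165,185). The white roll below it is the larger look-alike, still where it was. Next I'll carry it across to the pan.

```bash
python3 -m handwheel '[[0.5,[0,-0.015,-0.05],[0,0,0]],[0.5,[0,-0.03,-0.12],[0,0,0]],[0.5,[0,-0.05,-0.19],[0,0,0]],[0.5,[0,-0.07,-0.27],[0,0,0]],[0.5,[0,-0.095,-0.35],[0,0,0]],[0.5,[0,-0.115,-0.43],[0,0,0]],[0.5,[0,-0.135,-0.51],[0,0,0]],[0.5,[0,-0.155,-0.59],[0,0,0]],[0.5,[0,-0.18,-0.67],[0,0,0]],[0.5,[0,-0.2,-0.75],[0,0,0]]]'
python3 -m handwheel '[[0.5,[0,-0.02,-0.08],[0,0,0]],[0.5,[0,-0.04,-0.15],[0,0,0]],[0.5,[0,-0.055,-0.21],[0,0,0]],[0.5,[0,-0.067,-0.25],[0,0,0]],[0.5,[0,-0.067,-0.265],[0,0,0]],[0.5,[0,-0.067,-0.265],[0,0,0]],[0.5,[0,-0.067,-0.265],[0,0,0]]]'
python3 - <<'E'
from h import *
s=cam('side');c=cam('top')
cv2.imwrite('pics/s6.png',np.hstack([cv2.resize(s['image'][170:350,140:320,::-1],None,fx=2.2,fy=2.2),cv2.resize(c['image'][150:330,270:450,::-1],None,fx=2.2,fy=2.2)]))
o=robot.observe();p=o['tcp_pos']
W=pts(s).reshape(-1,3);I=s['image'].reshape(-1,3).astype(int)
m=(np.hypot(W[:,0]-p[0],W[:,1]-p[1])<.045)&(W[:,2]>.14)&(W[:,2]<.25)&(I.min(1)>110);q=W[m];print(m.sum(),q.min(0).round(4),q.max(0).round(4),np.percentile(q[:,2],[1,5,95,99]),p)
E
```

```text
t: 9.4
tcp_pos: [0.4947, -0.1141, 0.3597]
ee_rot: [[-0.001, -0.962, 0.272], [0.0, 0.272, 0.962], [-1.0, 0.001, 0.0]]
ft_force: [0.4, 0.4, -1.0]
grip_width: 0.0578
t: 9.98
tcp_pos: [0.492, -0.2214, 0.3601]
ee_rot: [[-0.001, -0.962, 0.272], [0.001, 0.272, 0.962], [-1.0, 0.001, 0.0]]
ft_force: [-0.2, 0.6, -1.3]
grip_width: 0.0575
413 [ 0.4642 -0.2582  0.1715] [ 0.5192 -0.1974  0.224 ] [0.17258266 0.17473924 0.22177    0.22254304] [ 0.49217182 -0.22079548  0.36052956]
```

View pics/s6.png

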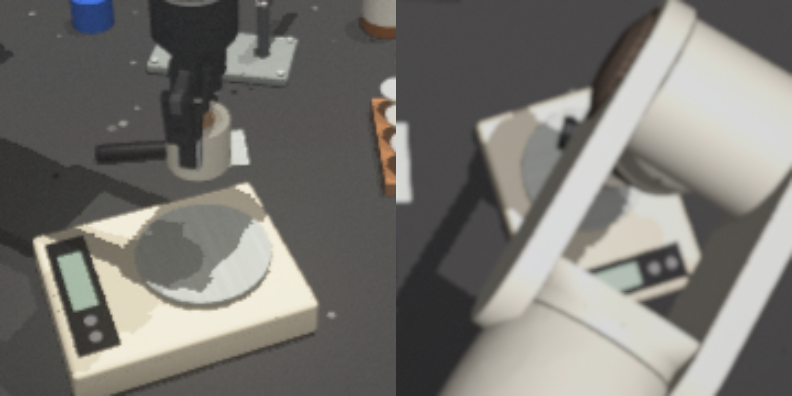

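The roll is held upright over the balance, with its shadow on the pan. Depth puts the underside at about 0.174, so contact should come near TCP z = 0.245. I'll go down to 0.253, then creep while watching the force.

```bash
python3 -m handwheel '[[0.5,[0.05,0,0],[0,0,0]],[0.5,[0.1,0,0],[0,0,0]],[0.5,[0.15,0,0],[0,0,0]],[0.5,[0.2,0,0],[0,0,0]],[0.5,[0.23,0,0],[0,0,0]],[0.5,[0.25,0,0],[0,0,0]],[0.5,[0.26,0,0],[0,0,0]],[0.5,[0.268,0,0],[0,0,0]],[0.5,[0.268,0,0],[0,0,0]],[0.5,[0.268,0,0],[0,0,0]]]'
for i in 1; do python3 -m handwheel '[[0.5,[0.005,0,0],[0,0,0]],[0.5,[0.01,0,0],[0,0,0]],[0.5,[0.01,0,0],[0,0,0]],[0.5,[0.01,0,0],[0,0,0]]]'; done
```

```text
t: 10.92
tcp_pos: [0.4923, -0.2218, 0.2542]
ee_rot: [[0.001, -0.962, 0.272], [-0.001, 0.272, 0.962], [-1.0, -0.001, -0.0]]
ft_force: [0.8, -0.4, -1.7]
grip_width: 0.0575
t: 11.25
tcp_pos: [0.4921, -0.2218, 0.2495]
ee_rot: [[-0.0, -0.962, 0.272], [-0.0, 0.272, 0.962], [-1.0, 0.0, -0.0]]
ft_force: [0.1, 0.9, -1.7]
grip_width: 0.0578
```

```bash
python3 -m handwheel '[[0.5,[0.003,0,0],[0,0,0]],[0.5,[0.006,0,0],[0,0,0]],[0.5,[0.006,0,0],[0,0,0]],[0.5,[0.006,0,0],[0,0,0]]]'
```

```text
t: 11.58
tcp_pos: [0.4921, -0.2218, 0.247]
ee_rot: [[-0.0, -0.962, 0.272], [0.0, 0.272, 0.962], [-1.0, 0.0, -0.0]]
ft_force: [0.1, 0.2, -1.6]
grip_width: 0.0575
```

```bash
python3 - <<'E'
from h import *
s=cam('side');o=robot.observe();p=o['tcp_pos'];print(p,o['ft_force'])
cv2.imwrite('pics/s7.png',cv2.resize(s['image'][210:330,160:300,::-1],None,fx=4,fy=4))
E
```

```text
[ 0.49211441 -0.22181287  0.24712903] [-0.33618347 -0.63558511 -0.60993881]
```

View pics/s7.png

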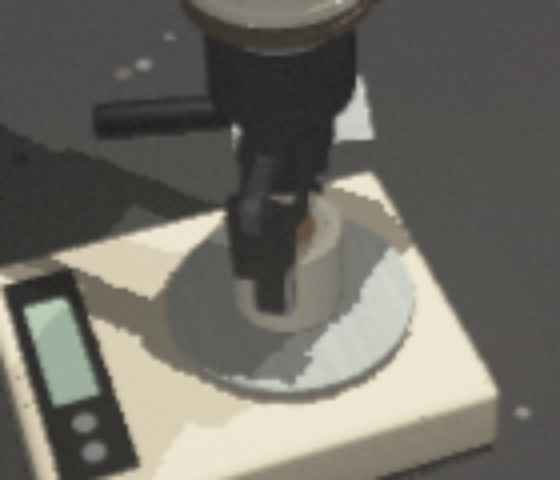

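The roll sits centrally over the pan, its underside at about (290,325) in the crop and a millimetre or so above it. I'll keep creeping down until the force shows contact.

```bash
python3 -m handwheel '[[0.5,[0.002,0,0],[0,0,0]],[0.5,[0.004,0,0],[0,0,0]],[0.5,[0.004,0,0],[0,0,0]]]'; python3 -m handwheel '[[0.5,[0.001,0,0],[0,0,0]],[0.5,[0.002,0,0],[0,0,0]],[0.5,[0.002,0,0],[0,0,0]]]'
```

```text
t: 11.88
tcp_pos: [0.4921, -0.2218, 0.2454]
ee_rot: [[-0.0, -0.962, 0.272], [0.0, 0.272, 0.962], [-1.0, 0.0, -0.0]]
ft_force: [-0.8, -0.4, -1.7]
grip_width: 0.0575
t: 12.13
tcp_pos: [0.4921, -0.2218, 0.2451]
ee_rot: [[-0.0, -0.962, 0.272], [-0.0, 0.272, 0.962], [-1.0, -0.0, -0.0]]
ft_force: [-3.1, 0.7, 5.4]
grip_width: 0.0575
```

The force rose from -1.7 to +5.4 N, so the roll is on the pan. I'll open, then rise straight up.

```bash
python3 -m handwheel '[[0.7,[0,0,0],[0,0,0]],[0.75,[0,0,0],[0,0,0]],[0.85,[0,0,0],[0,0,0]],[1,[0,0,0],[0,0,0]],[1,[0,0,0],[0,0,0]],[1,[0,0,0],[0,0,0]],[1,[0,0,0],[0,0,0]]]'; python3 -m handwheel '[[1,[-0.03,0,0],[0,0,0]],[1,[-0.07,0,0],[0,0,0]],[1,[-0.12,0,0],[0,0,0]],[1,[-0.18,0,0],[0,0,0]],[1,[-0.26,0,0],[0,0,0]],[1,[-0.34,0,0],[0,0,0]],[1,[-0.42,0,0],[0,0,0]],[1,[-0.42,0,0],[0,0,0]],[1,[-0.42,0,0],[0,0,0]],[1,[-0.42,0,0],[0,0,0]]]'
python3 - <<'E'
from h import *
s=cam('side','s8.png');c=cam('top')
W=pts(s).reshape(-1,3)
d=np.hypot(W[:,0]-.492,W[:,1]+.222)
m=(d<.045)&(W[:,2]>.100)&(W[:,2]<.114);q=W[m];print('top ring',m.sum(),q.mean(0).round(4),cv2.minEnclosingCircle((q[:,:2]*1000).astype(np.float32)))
for h,a,b in(('arm',.096,.107),('knob',.13,.155)):
    m=(np.hypot(W[:,0]-.6,W[:,1]-.22)<.11)&(W[:,2]>a)&(W[:,2]<b);print(h,m.sum(),W[m].mean(0).round(4),cv2.minAreaRect((W[m][:,:2]*1000).astype(np.float32)))
o=robot.observe();print(o['t'],o['tcp_pos'],o['ft_force'],abs(o['dq']).max())
E
```

```text
t: 12.72
tcp_pos: [0.4921, -0.2218, 0.2447]
ee_rot: [[-0.0, -0.962, 0.272], [-0.0, 0.272, 0.962], [-1.0, 0.0, -0.0]]
ft_force: [0.6, 0.5, 0.3]
grip_width: 0.0856
t: 13.55
tcp_pos: [0.4919, -0.2217, 0.4128]
ee_rot: [[0.0, -0.962, 0.272], [-0.0, 0.272, 0.962], [-1.0, -0.0, -0.0]]
ft_force: [-0.2, 0.5, -0.8]
grip_width: 0.0854
top ring 430 [ 0.4897 -0.2253  0.1052] ((489.648193359375, -222.9862518310547), 30.862720489501953)
arm 134 [0.6041 0.2269 0.102 ] ((602.93505859375, 233.26065063476562), (144.40769958496094, 25.244569778442383), 67.50973510742188)
knob 33 [0.6288 0.2807 0.1395] ((628.375732421875, 281.9175109863281), (14.626791954040527, 15.341931343078613), 41.205482482910156)
13.65 [ 0.49198307 -0.22169888  0.41192105] [-0.12944015 -0.17062778 -1.08169993] 0.003361197569008779
```

View pics/s8.png

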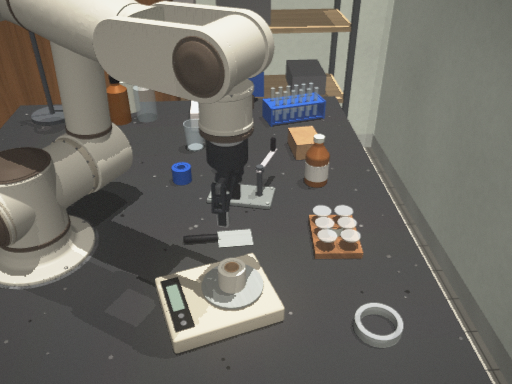

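The roll stands upright in the middle of the pan at (232,275). The keeper is still open, at (268,153), and the spatula and tray haven't moved. In the same side view the roll's ring centre is (489.6, -223.0) mm, against (489.6, -222.7) for the pan. Handing in.

```bash
python3 -c "
from bench import robot
print(robot.hand_in())"
```

```text
the job is handed in; nothing more can be done
None
```

The job is done and handed in at about 13.7 s of the 58 s allowed; `hand_in()` reports no verdict. I straddled the knob with half-open jaws and swung the keeper to about 1.73 rad open. Then I lifted the roll straight up off the spindle, lowered it onto the pan until the force showed contact (about 5 N), let go and rose clear.

**Last checks:**
- **Roll:** it stands upright on the pan. The side camera puts its centre within about 1 mm of the pan's centre, and its top at about 105 mm where 108 mm was expected. That camera reads a couple of millimetres low.
- **Keeper:** still open, at the same angle as when I left it.
- **Bystanders:** the spatula, cup tray and look-alike rolls look unmoved, judged by eye from the last picture only.
- **Forces:** the highest reading at the end of a move was about 7 N, as the jaws closed on the roll; forces between readings were not recorded.

No check failed. The two cameras differed by about 4 mm on the pan's position, within what their calibration allows, so I aimed between them.

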